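# Seat the grating disc of a food processor

## Robot

A 6-joint arm with a two-finger parallel gripper is mounted at the origin on the work surface. World frame = base frame: x ahead of the robot, y to its left, z up, the work surface at z = 0. Lengths are in mm, angles in rad, forces in N, time in s.
With the tool pointing down it reaches from about 400 to 925 mm from the base axis. Payload 12.5 kg.
Tool frame: the origin (TCP) lies at the very end of the fingers, on their centre line; the grasp point (between the pads) lies env.grip_point_offset behind it (env.grip_point_offset is the distance from the TCP to the grasp point, in mm); y points along the fingers, z is the direction in which the jaws open and shut, and the axes are right-handed (so a half turn about y gives the same grasp; the last joint's range is limited). The gripper opens to 95 mm and grips with 3 to 60 N. Pads are 20 mm wide; open, the fingers measure 119 mm over their backs; the gripper's body (75 mm by 180 mm) begins 59 mm behind the grasp point.
Start: joints at [-1.445, 0.491, 1.559, -0, 1.092, -0.106], TCP at [143.603, -608.299, 190.961] pointing down, gripper open.
Joint ranges: [-3.1, 3.1], [-0.84, 2.19], [0.05, 2.79], [-1.13, 4.28], [0.06, 2.93], [-2.69, 2.69]. Speed limits (rad/s): [2.22, 2.22, 2.79, 3.14, 3.14, 3.14].

## Interface

Orientations are given as [roll, pitch, yaw] about the fixed x, y, z axes, in that order (R = Rz(yaw) Ry(pitch) Rx(roll)).
In Python, from cell import readout, read_camera, env, nets gives the robot as it stands.
- The arm moves only by the tool apply_moves, never from a script. Its argument "increments" is a list of rows, each a list of 3 entries, a list of its own where there are three numbers: the shift along the tool's x, y, z in cm, then the turn, a rotation vector about the tool's x, y, z in degrees, then the finger opening in cm, from 0 to 9.51. A call has exactly 5 rows; each row shifts and turns the pose as measured when the row begins, along the tool's axes as they then stand; what a row does not reach is not made up. A row lasts 1/8 s, in which the tool goes at most 62.5 mm and 10.7 degrees, less where a joint would pass 70% of its speed; a pose out of reach is approached as far as the arm can. A call with a gripper value outside its range is refused whole. The fingers move at their own pace and stop on an object; the grip force is fixed at half the most. Time passes only in rows, so rows that do not move let the fingers close, or fill a call up. It gives the time, the measured TCP pose, the force and the opening at its end, in the units of the state.
- readout.state(): the state, without advancing time (a new reading comes with each control period).
- read_camera(name): name is "scene" or "top"; returns a dict with "img" (420x560x3 uint8, red, green, blue), "vfov" (degrees; the focal length in pixels is half the picture's height over the tangent of half this angle, whatever the lens; pixels are square), "cx", "cy" (the principal point, pixels), "distortion" ([k1, k2, p1, p2, k3] as OpenCV has them; the pictures are not rectified), "rvec" (rotation vector, rad) and "tvec" (3), from world to camera coordinates, as OpenCV has them. Camera axes: x right, y down, z forward; pixel columns grow to the right and rows downward; lengths in mm; the calibration is good to about 2 mm. A picture is of the moment at which its call begins. There is no depth.
- env.job_done(): hands the job in, once; it reports no verdict.
Trained networks look in a picture, given as the dict that the camera call returned (one of the last four; its "shot" number tells which), for a name from the list of things; names that differ only in an ending like _2 or _b are one class to them, and where a whole thing is asked for, a point or a joint stands for the part that bears it (a point fixed in the world has none). Each returns a list of dicts, best first, with "confidence" (0 to 1); they miss things now and then, are a little off and sometimes report something else, mostly with a low value. They report only what shows in the picture. A call takes as long as a camera call.
- nets.look_for(picture, thing): "point" ([x, y, z] in mm, in the coordinates of the camera as it stood for that picture, good to about 4 mm: the middle of the surface that is visible of it).
- nets.mark_of(picture, thing): "point" ([x, y, z] in mm, in the coordinates of the camera as it stood for that picture, good to about 4 mm: a listed point, or the origin of a listed thing).
The state is a dict: "t": time; "joints": joint angles; "qvel": joint speeds; "tau": joint torques, N m; "eef_pos": TCP position; "tcp_rot": TCP orientation; "ft_force": force on the tool from outside, world axes, zero at the start; "moment": the same for the moment, N m; "opening": opening from 0.0 (shut) to 1.0 (fully open).
Only numpy, scipy, OpenCV 4.12 (cv2) and the standard library are available. Lean on these libraries where they do the work, as an engineer would, in place of code of your own. Each camera call takes 0.05 s, during which the arm holds its last target. There are 200 camera calls.

## Task

The food processor's grating disc lies loose on its drive hub, turned the wrong way. With a fingertip, push its green peg round until the notch in the disc's rim meets the orange key of the bowl, and only then gently press the disc's black middle down until the disc is fully home, flush with the bowl's rim, and take the hand away. Do not lift or tip the disc, and leave the other things on the worktop where they are.

Things in the scene. Friction and masses are not known exactly. Their poses are not given: they have to be found in the camera images.
- processor: white round food processor fixed to the worktop, 212 mm across, grey control panel 110 mm wide reaching 125 mm out on its -x side (switch knob to 135 mm). Grey bowl on top: 184 mm across outside, 172 inside, rim 88 mm above the worktop. Origin: centre of its underside, on the worktop, on the disc's axis; z up; the orange key lies towards its +x
- carrier (a joint): black drive hub under the disc, carries and centres it: 0 = up (now), 0.010 m = pressed down to its stop (disc home). A stiff push fit: pressing the disc with about 7 to 10 N moves it straight down; it stays where it is left (no spring back)
- disc: loose grey metal grating disc, 150 mm across, 6 mm thick, about 0.5 kg, level on its hub, centred within 1 mm; turns either way about the vertical with light friction, stops at once when no longer pushed. Origin: centre of its underside, 92 mm above the worktop now, 82 mm when home (top flush with the rim); +x points to its notch. Off the notch it strikes the key after 2.5 mm
- notch (a point): the notch in the disc's rim, about 18 mm wide and 13 mm deep, marked by an orange stripe on the disc; this point is 71 mm from the disc's axis, on the notch's centre line, level with the disc's underside
- key (a point): orange key 10 mm wide with a round top on the inside of the bowl's rim, reaching inwards to 66 mm from the axis and up to 89.5 mm above the worktop; this point is on its top, 71 mm from the axis. About 4 mm of sideways play in the notch each way
- peg (a point): green upright finger peg on the disc, 18 mm diameter, 24 mm tall above the disc's top, 46 mm from the disc's axis, opposite the notch; this point is the middle of its top
- hub (a point): black round boss in the middle of the disc, 42 mm diameter, 9 mm tall above the disc's top; this point is the middle of its top, where the disc is pressed down
- shaker_white: white salt shaker with a steel top, 42 mm across, 82 mm tall, stands loose beside the processor; bystander, leave alone; origin at the centre of its underside
- shaker_grey: grey pepper shaker with a steel top, 42 mm across, 82 mm tall, stands loose beside the processor; bystander, leave alone; origin at the centre of its underside
- cup: blue mug, 76 mm across, 85 mm tall; bystander, leave alone; origin at the centre of its underside
- jar: amber jar with a wooden lid, 76 mm across, 115 mm tall; bystander, leave alone; origin at the centre of its underside
- can_green: green can with a white label, 58 mm across, 180 mm tall; bystander, leave alone; origin at the centre of its underside
- can_red: red can with a yellow label, 58 mm across, 180 mm tall; bystander, leave alone; origin at the centre of its underside
- spatula: spatula, 240 mm long, lying on the worktop; bystander, leave alone

How it is judged:
By the outcome, as a careful person would: the job done as asked, in the order asked, and still so for the second after the job is handed in, with the robot touching nothing.
It also fails if it takes over 61 s, if anything falls off the work surface, if the arm or the gripper's body presses on something with over 40 N, if the wrist force passes 120 N, or if a joint passes its speed limit or range.

## Working session

There is one attempt and no reset: what is moved stays moved. The work goes in short steps, Python scripts to look and compute and a tool call to move; the robot and the scene stay as the last step left them, time stands still between calls to the robot, and variables do not carry over. Pictures are saved under pics/ and viewed, about 8 in all and at most 12, crops included, and the job is handed in when it is done.

Besides the shell and the picture viewer there is one more tool, called after "Emit:" as name(argument=value, ...) on one line, values as JSON. apply_moves: Moves the arm, as the interface text tells. Its arguments: {"type":"object","properties":{"increments":{"type":"array"}},"required":["increments"]}

```bash
ls; mkdir -p pics; cat > h.py <<'E'
import numpy as np, cv2
from cell import readout, read_camera, env, nets
def w(p,c):
    R=cv2.Rodrigues(np.array(c['rvec'],float))[0]; return R.T@(np.array(p)-np.array(c['tvec']).ravel())
def K(c):
    f=c['img'].shape[0]/2/np.tan(np.radians(c['vfov'])/2); return np.array([[f,0,c['cx']],[0,f,c['cy']],[0,0,1]])
def proj(P,c):
    return cv2.projectPoints(np.array(P,float).reshape(-1,1,3),np.array(c['rvec'],float),np.array(c['tvec'],float),K(c),np.array(c['distortion'],float))[0].reshape(-1,2)
def unproj(uv,c,z):
    n=cv2.undistortPoints(np.array(uv,float).reshape(-1,1,2),K(c),np.array(c['distortion'],float)).reshape(-1,2)
    R=cv2.Rodrigues(np.array(c['rvec'],float))[0]; o=-R.T@np.array(c['tvec'],float).ravel()
    d=np.c_[n,np.ones(len(n))]@R; return o+d*((z-o[2])/d[:,2])[:,None]
def save(c,name): cv2.imwrite('pics/'+name,c['img'][:,:,::-1])
E
python3 - <<'E'
from h import *
print(readout.state(), env.grip_point_offset)
for n in('top','scene'):
    c=read_camera(n); save(c,n+'0.png')
    for t in ['processor','disc','notch','key','peg','hub','shaker_white','shaker_grey','cup','jar','can_green','can_red','spatula']:
        r=nets.mark_of(c,t); print(n,t,[(w(q['point'],c).round(0).tolist(),round(q['confidence'],2)) for q in r[:2]])
E
```

```text
pics
{'t': 0.0, 'joints': array([-1.44459645e+00,  4.91551185e-01,  1.55941497e+00,  4.45106728e-05,
        1.09169812e+00, -1.05614128e-01]), 'qvel': array([ 0.00094227,  0.00034586, -0.00030353, -0.00052559, -0.00133145,
       -0.00066215]), 'tau': array([ 3.32941941e-03, -6.12634492e+01, -2.58170950e+01,  6.92979922e-02,
        4.83281922e-02, -7.96732229e-05]), 'eef_pos': array([ 143.58284709, -608.02617026,  190.37883695]), 'tcp_rot': array([-1.57185782e+00,  1.52225901e-04, -2.90979927e+00]), 'ft_force': array([-0.9552591 ,  0.60658234, -0.35512649]), 'moment': array([-0.06753745,  0.03657277,  0.00533597]), 'opening': 0.9994795238406907} 18.8
top processor [([612.0, 17.0, 91.0], 0.32)]
top disc [([550.0, 38.0, 97.0], 0.74)]
top notch [([551.0, 109.0, 93.0], 0.72)]
top key [([611.0, 15.0, 90.0], 0.85)]
top peg [([552.0, -3.0, 118.0], 0.89)]
top hub [([550.0, 43.0, 105.0], 0.73), ([612.0, 14.0, 89.0], 0.71)]
top shaker_white [([634.0, 177.0, 0.0], 0.74)]
top shaker_grey [([487.0, -116.0, -3.0], 0.53)]
top cup [([477.0, 404.0, 0.0], 0.83)]
top jar [([655.0, 385.0, 1.0], 0.61)]
top can_green [([677.0, -394.0, 1.0], 0.7)]
top can_red [([555.0, -404.0, -4.0], 0.9)]
top spatula [([377.0, -444.0, -3.0], 0.57), ([552.0, 38.0, 107.0], 0.23)]
scene processor [([548.0, 44.0, -2.0], 0.75)]
scene disc [([547.0, 43.0, 92.0], 0.91)]
scene notch [([551.0, 113.0, 88.0], 0.79), ([551.0, -401.0, -2.0], 0.51)]
scene key [([613.0, 13.0, 90.0], 0.7)]
scene peg []
scene hub [([549.0, 41.0, 105.0], 0.76)]
scene shaker_white [([638.0, 180.0, -2.0], 0.72)]
scene shaker_grey [([487.0, -121.0, 1.0], 0.86)]
scene cup [([479.0, 401.0, -1.0], 0.76)]
scene jar [([655.0, 383.0, 0.0], 0.71)]
scene can_green [([678.0, -390.0, -1.0], 0.86)]
scene can_red [([552.0, -409.0, -2.0], 0.59)]
scene spatula [([376.0, -448.0, 0.0], 0.8)]
```

View pics/top0.png

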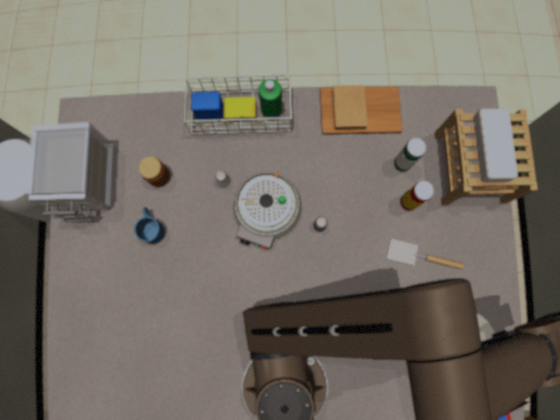

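View pics/scene0.png

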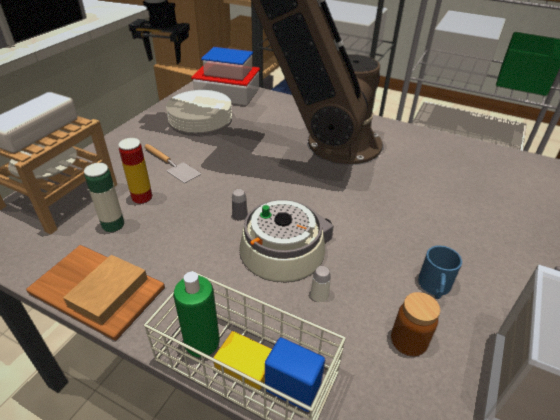

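The top view shows the processor with its hub at about (267,200), the green peg at (283,200) and the orange key at (278,174). The scene view agrees: peg at (265,212), key at (256,240). The shortest turn is about 114° clockwise seen from above, with the peg passing on the robot side. I'll close the gripper, go high, and approach the peg from its +x side.

```bash
cat >> h.py <<'E'
from scipy.spatial.transform import Rotation as Ro
def cur():
    s=readout.state(); return s, np.array(s['eef_pos']), Ro.from_euler('xyz',s['tcp_rot'])
def plan(way,o=0.0):
    """way: list of (pos, yawdeg) rows; tool straight down"""
    s,p,R=cur()
    for P,y in way:
        P=np.array(P,float); T=Ro.from_euler('xyz',[-90,0,y],degrees=True)
        d=R.inv().apply(P-p)/10; r=np.degrees((R.inv()*T).as_rotvec())
        print([d.round(2).tolist(),r.round(1).tolist(),o],end=',\n'); p,R=P,T
def lerp(P,y,n):
    s,p,R=cur(); y0=np.degrees(s['tcp_rot'][2]); dy=y-y0
    return [(p+(np.array(P)-p)*k/n, y0+dy*k/n) for k in range(1,n+1)]
E
python3 - <<'E'
from h import *
plan(lerp([330,-350,270],-113,5)+[])
E
```

```text
[[-4.82, -1.58, -4.17], [-0.0, -10.7, 0.0], 0.0],
[[-5.51, -1.58, -3.2], [0.0, -10.7, 0.0], 0.0],
[[-6.01, -1.58, -2.12], [-0.0, -10.7, -0.0], 0.0],
[[-6.3, -1.58, -0.96], [0.0, -10.7, 0.0], 0.0],
[[-6.37, -1.58, 0.23], [0.0, -10.7, 0.0], 0.0],
```

Emit:
apply_moves(increments=[[[-4.6,-1.6,-3.9],[0,-10.5,0],0],[[-5.2,-1.6,-3.0],[0,-10.5,0],0],[[-5.7,-1.6,-2.0],[0,-10.5,0],0],[[-6.0,-1.6,-0.9],[0,-10.5,0],0],[[-6.0,-1.6,0.2],[0,-10.5,0],0]])

```text
t: 2.02
eef_pos: [320.5, -363.5, 270.4]
tcp_rot: [-1.571, 0.001, -1.975]
ft_force: [1.7, -0.3, 0.6]
opening: 0.529
```

```bash
python3 - <<'E'
from h import *
plan(lerp([582,-3,170],0,10))
E
```

```text
[[-4.34, 1.01, 0.99], [0.0, -11.3, -0.1], 0.0],
[[-4.06, 1.0, 1.82], [0.0, -11.3, 0.0], 0.0],
[[-3.63, 1.0, 2.58], [-0.0, -11.3, 0.0], 0.0],
[[-3.05, 1.0, 3.24], [0.0, -11.3, 0.0], 0.0],
[[-2.36, 1.0, 3.78], [0.0, -11.3, 0.0], 0.0],
[[-1.57, 1.0, 4.17], [-0.0, -11.3, 0.0], 0.0],
[[-0.72, 1.0, 4.39], [0.0, -11.3, 0.0], 0.0],
[[0.16, 1.0, 4.45], [0.0, -11.3, 0.0], 0.0],
[[1.03, 1.0, 4.33], [0.0, -11.3, 0.0], 0.0],
[[1.86, 1.0, 4.05], [-0.0, -11.3, 0.0], 0.0],
```

Emit:
apply_moves(increments=[[[-4.3,1.0,1.0],[0,-10.5,0],0],[[-4.1,1.0,1.8],[0,-10.5,0],0],[[-3.6,1.0,2.6],[0,-10.5,0],0],[[-3.0,1.0,3.2],[0,-10.5,0],0],[[-2.4,1.0,3.8],[0,-10.5,0],0]])

```text
t: 2.65
eef_pos: [459.3, -179.7, 222.4]
tcp_rot: [-1.568, -0.006, -1.037]
ft_force: [0.4, -0.8, -0.0]
opening: 0.022
```

```bash
python3 - <<'E'
from h import *
plan(lerp([582,-3,160],0,6))
E
```

```text
[[-1.5, 1.04, 3.26], [-0.1, -9.9, 0.3], 0.0],
[[-0.91, 1.04, 3.47], [0.0, -9.9, 0.0], 0.0],
[[-0.3, 1.04, 3.57], [0.0, -9.9, -0.0], 0.0],
[[0.32, 1.04, 3.57], [0.0, -9.9, 0.0], 0.0],
[[0.93, 1.04, 3.46], [0.0, -9.9, 0.0], 0.0],
[[1.51, 1.04, 3.25], [0.0, -9.9, 0.0], 0.0],
```

Emit:
apply_moves(increments=[[[-1.5,1.0,3.3],[0,-10,0],0],[[-0.9,1.0,3.5],[0,-10,0],0],[[-0.3,1.0,3.6],[0,-10,0],0],[[0.3,1.0,3.6],[0,-10,0],0],[[0.9,1.0,3.5],[0,-10,0],0]])

```text
t: 3.28
eef_pos: [563.9, -23.7, 171.3]
tcp_rot: [-1.574, -0.008, -0.133]
ft_force: [-1.3, -0.4, 0.7]
opening: 0.004
```

```bash
python3 - <<'E'
from h import *
plan(lerp([582,-3,150],0,3))
c=read_camera('scene'); save(c,'scene1.png'); d=read_camera('top'); save(d,'top1.png')
im=np.hstack([cv2.resize(c['img'][150:300,190:390],None,fx=3,fy=3,interpolation=cv2.INTER_CUBIC)]); cv2.imwrite('pics/s1crop.png',im[:,:,::-1])
E
```

```text
[[0.5, 0.71, 0.77], [0.2, -2.5, 0.4], 0.0],
[[0.54, 0.71, 0.74], [0.0, -2.5, 0.0], 0.0],
[[0.57, 0.71, 0.71], [0.0, -2.5, 0.0], 0.0],
```

View pics/s1crop.png

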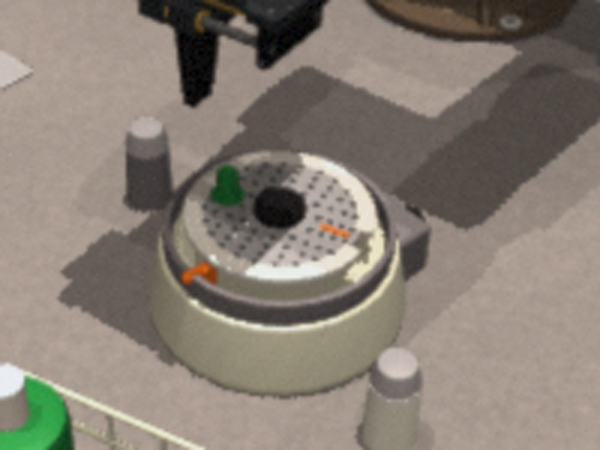

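The crop is clear: peg at (228,186), hub at (278,205), orange stripe at (335,230), key at (200,272). The fingertip hangs at (192,100), above and behind the disc. Next I'll measure the angles from the colour blobs and move down beside the peg.

```bash
cat >> h.py <<'E'
def blobs(c,ctr=(549,42)):
    im=c['img']; hsv=cv2.cvtColor(im,cv2.COLOR_RGB2HSV); H,S,V=[hsv[:,:,i].astype(int) for i in range(3)]
    v,u=np.mgrid[:im.shape[0],:im.shape[1]]
    W=unproj(np.c_[u.ravel(),v.ravel()],c,98); r=np.hypot(W[:,0]-ctr[0],W[:,1]-ctr[1]).reshape(u.shape)
    out={}
    for n,m,z in [('orange',(H>3)&(H<17)&(S>150)&(V>90)&(r<90),98),('green',(H>45)&(H<85)&(S>120)&(r<85),110),('black',(V<45)&(r<32)&(S<120),105)]:
        k,L,st,ce=cv2.connectedComponentsWithStats(m.astype(np.uint8),connectivity=8)
        out[n]=[]
        for i in range(1,k):
            if st[i,4]>=3:
                wt=(L==i)*(S if n!='black' else 1); q=[(u*wt).sum()/wt.sum(),(v*wt).sum()/wt.sum()]
                P=unproj([q],c,z)[0]; out[n].append((int(st[i,4]),np.round(q,1).tolist(),P.round(1).tolist(), round(float(np.degrees(np.arctan2(P[1]-ctr[1],P[0]-ctr[0]))),1)))
    return out
E
python3 - <<'E'
from h import *
c=read_camera('scene'); d=read_camera('top')
for k,x in blobs(c).items(): print('scene',k,x)
d['img']=cv2.imread('pics/top0.png')[:,:,::-1].copy()
for k,x in blobs(d).items(): print('top0',k,x)
for n,c in(('scene',c),): print([ (t,[w(q['point'],c).round(0).tolist() for q in nets.mark_of(c,t)[:1]]) for t in('key','notch','peg','hub','disc','processor')])
E
```

```text
scene orange [(13, [300.9, 226.4], [548.2, 86.9, 98.0], 91.1), (22, [258.5, 239.6], [632.1, 21.9, 98.0], -13.6)]
scene green [(88, [265.4, 212.1], [554.6, -2.4, 110.0], -82.9)]
scene black [(164, [282.6, 218.9], [551.8, 41.5, 105.0], -11.1)]
top0 orange [(4, [276.5, 174.5], [627.2, 8.0, 98.0], -23.5)]
top0 green [(27, [281.5, 199.9], [548.2, -4.8, 110.0], -91.0)]
top0 black []
[('key', [[553.0, -407.0, -2.0]]), ('notch', [[550.0, 109.0, 92.0]]), ('peg', [[549.0, 37.0, 94.0]]), ('hub', [[550.0, 43.0, 106.0]]), ('disc', [[660.0, 387.0, -0.0]]), ('processor', [[549.0, 41.0, -4.0]])]
```

Emit:
apply_moves(increments=[[[0.5,0.7,0.8],[0,-2.5,0.4],0],[[0.5,0.7,0.7],[0,-2.5,0],0],[[0.6,0.7,0.7],[0,-2.5,0],0],[[0,0,0],[0,0,0],0],[[0,0,0],[0,0,0],0]])

```text
t: 4.4
eef_pos: [582.4, -4.1, 149.1]
tcp_rot: [-1.574, 0.001, -0.002]
ft_force: [-0.1, -0.4, 0.2]
opening: 0.004
```

Emit:
apply_moves(increments=[[[0,1.5,0],[0,0,0],0],[[0,1.5,0],[0,0,0],0],[[0,1.2,0],[0,0,0],0],[[-0.5,0,0],[0,0,0],0],[[-0.5,0,0],[0,0,0],0]])

```text
t: 5.03
eef_pos: [571.3, -4.5, 103.6]
tcp_rot: [-1.574, 0.002, -0.003]
ft_force: [-0.1, 0.1, 0.0]
opening: 0.003
```

```bash
cat >> h.py <<'E'
C=np.array([549.5,42.])
def arc(ths,z=107,off=19):
    o=[]
    for th in ths:
        a=np.radians(th); t=np.array([np.sin(a),-np.cos(a)])
        p=C+46*np.array([np.cos(a),np.sin(a)])-off*t; o.append(((p[0],p[1],z),th+90))
    return o
def where():
    s,p,R=cur(); y=s['tcp_rot'][2]; t=-np.array([np.cos(y),np.sin(y)]); q=p[:2]+19*t-C
    print('contact-peg theta',np.degrees(np.arctan2(q[1],q[0])),'r',np.hypot(*q),'z',p[2],'yaw',np.degrees(y),'F',s['ft_force'].round(1))
E
python3 - <<'E'
from h import *
where(); plan(arc([-92,-96,-101,-106,-111]))
c=read_camera('scene'); im=cv2.resize(c['img'][150:300,190:390],None,fx=3,fy=3,interpolation=cv2.INTER_CUBIC); cv2.imwrite('pics/s2.png',im[:,:,::-1])
E
```

```text
contact-peg theta -86.52007649363027 r 46.578836625413416 z 103.56140489474247 yaw -0.1475161879832908 F [-0.1  0.1  0. ]
[[-0.44, -0.34, -0.01], [0.2, 1.9, -0.1], 0.0],
[[-0.33, -0.0, -0.12], [0.0, 4.0, -0.0], 0.0],
[[-0.41, -0.0, -0.15], [0.0, 5.0, -0.0], 0.0],
[[-0.41, -0.0, -0.15], [0.0, 5.0, -0.0], 0.0],
[[-0.41, -0.0, -0.15], [0.0, 5.0, -0.0], 0.0],
```

View pics/s2.png

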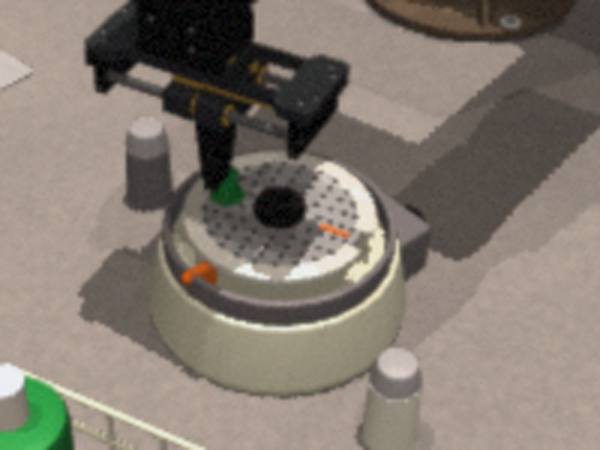

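```bash
python3 - <<'E'
from h import *
c=read_camera('scene')
P=[[571.3,-4.5,103.6],[561,-4.5,103.6],[550,-4,122],[550,-4,98],[549.5,42,107]]
for p,q in zip(P,proj(P,c)): print(p,((q-[190,150])*3).round(0))
print(readout.state()['joints'].round(2))
E
```

```text
[571.3, -4.5, 103.6] [214. 204.]
[561, -4.5, 103.6] [220. 196.]
[550, -4, 122] [227. 171.]
[550, -4, 98] [227. 194.]
[549.5, 42, 107] [280. 203.]
[-0.12  0.52  1.78 -0.    0.84 -1.69]
```

```bash
python3 - <<'E'
from h import *
c=read_camera('scene')
print((proj([[563.9,-23.7,171.3]],c)-[190,150])*3)
a=c['img'][190:226,245:290]; b=cv2.imread('pics/scene1.png')[190:226,245:290,::-1]
cv2.imwrite('pics/s3.png',np.hstack([cv2.resize(x,None,fx=8,fy=8,interpolation=cv2.INTER_NEAREST) for x in(b,a)])[:,:,::-1])
E
```

```text
[[195.16000902 122.94892466]]
```

View pics/s3.png

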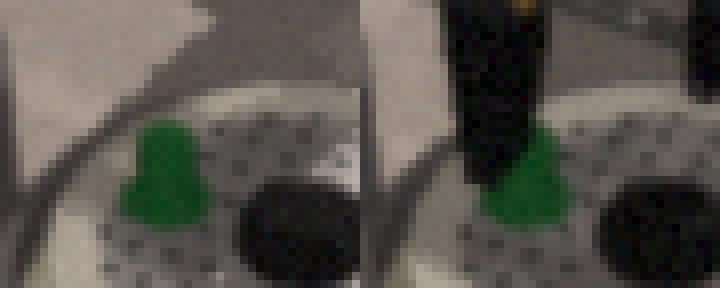

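The peg looks as predicted, but the closed fingertip shows about 5 px (roughly 16 mm) higher than its reported TCP. I'll push a little at this height and check the real contact from the peg's motion and the force.

Emit:
apply_moves(increments=[[[-0.4,0,0],[0,2,0],0],[[-0.35,0,-0.1],[0,4,0],0],[[-0.4,0,-0.15],[0,5,0],0],[[-0.4,0,-0.15],[0,5,0],0],[[-0.4,0,-0.15],[0,5,0],0]])

```text
t: 5.8
eef_pos: [551.0, -7.4, 105.6]
tcp_rot: [-1.573, -0.003, -0.387]
ft_force: [-0.7, 0.2, 0.4]
opening: 0.006
```

```bash
python3 - <<'E'
from h import *
where(); 
c=read_camera('scene'); print(blobs(c)); im=cv2.resize(c['img'][180:260,240:340],None,fx=6,fy=6,interpolation=cv2.INTER_CUBIC); cv2.imwrite('pics/s4.png',im[:,:,::-1])
print('tip px',(proj([cur()[1]],c)-[240,180])*6)
E
```

```text
contact-peg theta -110.79259273405233 r 45.19901340314173 z 105.55498014019055 yaw -22.175362431664272 F [-0.7  0.2  0.4]
{'orange': [(12, [301.0, 226.5], [548.3, 87.3, 98.0], 90.9), (23, [258.4, 239.6], [632.2, 21.6, 98.0], -13.8)], 'green': [(4, [266.4, 202.0], [520.5, -18.0, 110.0], -115.4), (90, [265.4, 211.9], [553.8, -2.8, 110.0], -83.8)], 'black': [(162, [282.7, 218.9], [551.7, 41.8, 105.0], -3.6)]}
tip px [[146.14444341 191.62778171]]
```

View pics/s4.png

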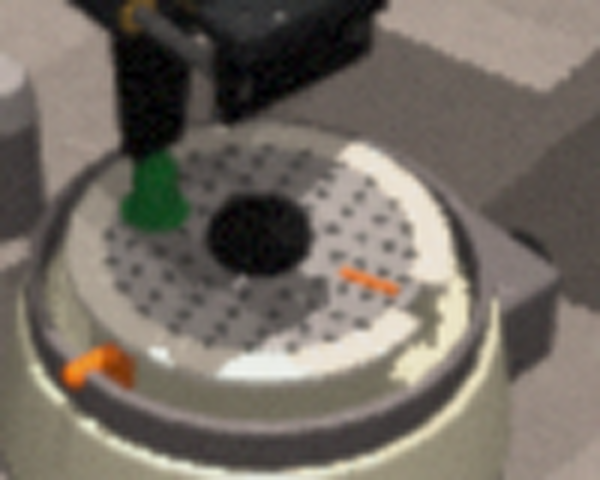

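The disc did not turn: the stripe is still at 91° and the tip passed over the peg at its full height. So the real tip is about 18–20 mm above the reported TCP when closed. I'll go back and lower to TCP z ≈ 89, which puts the tip at about 108.

```bash
python3 - <<'E'
from h import *
plan([((556,-6,113),-17),((568,-5,113),-8),((579,-4,113),0),((579,-4,101),0),((579,-4,89),0)])
E
```

```text
[[0.46, -0.75, 0.33], [0.2, -5.4, 0.2], 0.0],
[[1.12, 0.0, 0.45], [0.0, -9.0, 0.0], 0.0],
[[1.08, 0.0, 0.25], [0.0, -8.0, 0.0], 0.0],
[[0.0, 1.2, -0.0], [0.0, 0.0, 0.0], 0.0],
[[0.0, 1.2, -0.0], [0.0, 0.0, 0.0], 0.0],
```

Emit:
apply_moves(increments=[[[0.5,-0.8,0.3],[0,-5.4,0],0],[[1.3,0,0.4],[0,-9,0],0],[[1.3,0,0.2],[0,-8,0],0],[[0,0.8,0],[0,0,0],0],[[0,0.4,0],[0,0,0],0]])

```text
t: 6.48
eef_pos: [583.3, -6.1, 102.2]
tcp_rot: [-1.575, -0.003, 0.008]
ft_force: [-0.6, -0.3, -1.0]
opening: 0.002
```

```bash
python3 - <<'E'
from h import *
where(); plan([((582,-4,95),0),((582,-4,90),0),((582,-4,89),0)])
E
```

```text
contact-peg theta -72.93764805089269 r 50.4958326118115 z 102.20011101770704 yaw 0.452816707267845 F [-0.6 -0.3 -1. ]
[[-0.13, 0.72, 0.22], [0.2, 0.5, 0.2], 0.0],
[[0.0, 0.5, -0.0], [0.0, 0.0, 0.0], 0.0],
[[0.0, 0.1, -0.0], [0.0, 0.0, 0.0], 0.0],
```

Emit:
apply_moves(increments=[[[0,0.4,0.2],[0,0,0],0],[[0,0.4,0],[0,0,0],0],[[0,0.3,0],[0,0,0],0],[[0,0.1,0],[0,0,0],0],[[0,0,0],[0,0,0],0]])

```text
t: 7.1
eef_pos: [582.2, -4.0, 89.0]
tcp_rot: [-1.575, -0.002, 0.004]
ft_force: [0.3, 0.2, 0.3]
opening: 0.006
```

```bash
python3 - <<'E'
from h import *
where(); 
c=read_camera('scene'); im=cv2.resize(c['img'][180:260,240:340],None,fx=6,fy=6,interpolation=cv2.INTER_CUBIC); cv2.imwrite('pics/s5.png',im[:,:,::-1])
p=cur()[1]; print('tip px',(proj([p,p+[0,0,19]],c)-[240,180])*6)
E
```

```text
contact-peg theta -73.39187103730465 r 48.05899468686816 z 88.95961277825066 yaw 0.23234561534842404 F [0.3 0.2 0.3]
tip px [[115.10078549 273.3183063 ]
 [114.52387141 236.81257905]]
```

View pics/s5.png

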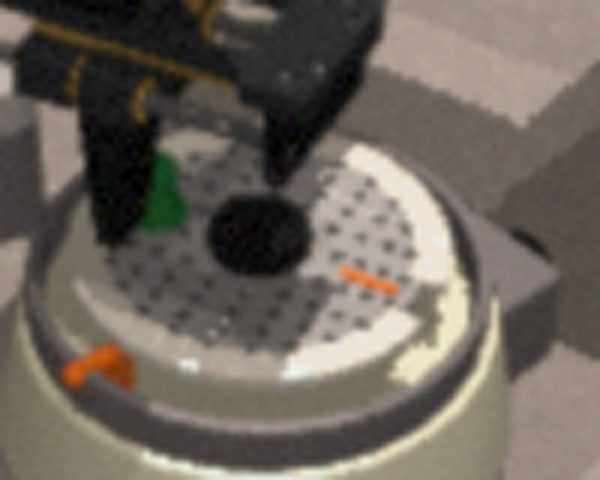

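```bash
python3 - <<'E'
from h import *
c=read_camera('scene'); p=cur()[1]
for dy in (60,70,80,90):
  for z in (125,145,167,186): print(dy,z,((proj([p+[0,dy,z-p[2]]],c)-[240,180])*6).round(0), end=' ')
  print()
E
```

```text
60 125 [[255. 253.]] 60 145 [[256. 213.]] 60 167 [[258. 167.]] 60 186 [[259. 126.]] 
70 125 [[279. 262.]] 70 145 [[281. 221.]] 70 167 [[283. 175.]] 70 186 [[284. 134.]] 
80 125 [[303. 270.]] 80 145 [[305. 230.]] 80 167 [[308. 184.]] 80 186 [[310. 143.]] 
90 125 [[328. 279.]] 90 145 [[330. 238.]] 90 167 [[333. 192.]] 90 186 [[335. 151.]]
```

The finger now stands beside the peg: tip at (112,242), peg at (165,195), still clear of the disc. The dark part at (275,185) is the gripper body, more than 160 mm up and clear. Now I'll push.

```bash
python3 - <<'E'
from h import *
plan([((576,-4,89),0),((570,-4,89),0)]+arc([-94,-99,-104,-109,-114,-119,-124,-129],z=89))
E
```

```text
[[-0.63, 0.0, 0.0], [0.2, 0.2, 0.1], 0.0],
[[-0.6, 0.0, 0.0], [0.0, 0.0, 0.0], 0.0],
[[-0.48, -0.0, -0.12], [0.0, 4.0, -0.0], 0.0],
[[-0.41, -0.0, -0.15], [-0.0, 5.0, 0.0], 0.0],
[[-0.41, -0.0, -0.15], [0.0, 5.0, -0.0], 0.0],
[[-0.41, -0.0, -0.15], [0.0, 5.0, -0.0], 0.0],
[[-0.41, -0.0, -0.15], [0.0, 5.0, -0.0], 0.0],
[[-0.41, -0.0, -0.15], [0.0, 5.0, 0.0], 0.0],
[[-0.41, -0.0, -0.15], [0.0, 5.0, -0.0], 0.0],
[[-0.41, -0.0, -0.15], [0.0, 5.0, 0.0], 0.0],
```

Emit:
apply_moves(increments=[[[-0.6,0,0],[0,0,0],0],[[-0.6,0,0],[0,0,0],0],[[-0.5,0,-0.1],[0,4,0],0],[[-0.4,0,-0.15],[0,5,0],0],[[-0.4,0,-0.15],[0,5,0],0]])

```text
t: 7.82
eef_pos: [556.1, -7.3, 89.5]
tcp_rot: [-1.573, -0.006, -0.247]
ft_force: [1.2, -1.0, -1.9]
opening: 0.003
```

```bash
python3 - <<'E'
from h import *
where(); plan(arc([-109,-114,-119,-124,-129],z=89))
c=read_camera('scene'); print(blobs(c))
E
```

```text
contact-peg theta -104.85348242528458 r 46.238371956719426 z 89.51506751191297 yaw -14.16331652469849 F [ 1.2 -1.  -1.9]
[[-0.34, 0.05, -0.12], [0.1, 4.8, 0.4], 0.0],
[[-0.41, -0.0, -0.15], [0.0, 5.0, -0.0], 0.0],
[[-0.41, -0.0, -0.15], [0.0, 5.0, 0.0], 0.0],
[[-0.41, -0.0, -0.15], [0.0, 5.0, -0.0], 0.0],
[[-0.41, -0.0, -0.15], [0.0, 5.0, 0.0], 0.0],
{'orange': [(13, [298.0, 229.4], [560.5, 85.3, 98.0], 75.1), (25, [258.6, 239.5], [631.5, 22.0, 98.0], -13.6)], 'green': [(71, [269.7, 209.7], [542.0, 2.3, 110.0], -99.9)], 'black': [(151, [283.2, 218.8], [550.9, 42.5, 105.0], 14.2)]}
```

The disc turns with the finger: the stripe went from 91° to 75°, as my contact model predicts. I'll keep pushing.

Emit:
apply_moves(increments=[[[-0.35,0,-0.1],[0,5,0.3],0],[[-0.4,0,-0.15],[0,5,0],0],[[-0.4,0,-0.15],[0,5,0],0],[[-0.4,0,-0.15],[0,5,0],0],[[-0.4,0,-0.15],[0,5,0],0]])

```text
t: 8.5
eef_pos: [535.0, -6.0, 90.0]
tcp_rot: [-1.571, -0.005, -0.694]
ft_force: [1.6, -0.7, -1.7]
opening: 0.001
```

```bash
python3 - <<'E'
from h import *
where(); plan(arc([-133,-138,-143,-148,-153],z=89))
c=read_camera('scene'); print(blobs(c)['orange'])
E
```

```text
contact-peg theta -129.1024354228975 r 46.20057745655643 z 90.04784057580243 yaw -39.76756177611645 F [ 1.6 -0.7 -1.7]
[[-0.32, 0.1, -0.08], [0.0, 3.2, 0.3], 0.0],
[[-0.41, -0.0, -0.15], [-0.0, 5.0, 0.0], 0.0],
[[-0.41, 0.0, -0.15], [0.0, 5.0, -0.0], 0.0],
[[-0.41, -0.0, -0.15], [0.0, 5.0, 0.0], 0.0],
[[-0.41, -0.0, -0.15], [0.0, 5.0, -0.0], 0.0],
[(14, [290.8, 233.3], [579.9, 76.6, 98.0], 48.2), (26, [258.5, 239.4], [631.6, 21.6, 98.0], -13.9)]
```

Emit:
apply_moves(increments=[[[-0.4,0.1,-0.1],[0,4,0.3],0],[[-0.4,0,-0.15],[0,5,0],0],[[-0.4,0,-0.15],[0,5,0],0],[[-0.4,0,-0.15],[0,5,0],0],[[-0.4,0,-0.15],[0,5,0],0]])

```text
t: 9.18
eef_pos: [517.3, 3.7, 90.1]
tcp_rot: [-1.568, -0.003, -1.116]
ft_force: [1.1, -1.0, -0.6]
opening: 0.002
```

```bash
python3 - <<'E'
from h import *
where(); plan(arc([-158,-163,-168,-173,-178],z=89))
c=read_camera('scene'); print(blobs(c)['orange'])
E
```

```text
contact-peg theta -152.3870018530771 r 45.72084892160695 z 90.13525267754113 yaw -63.96424141678366 F [ 1.1 -1.  -0.6]
[[-0.45, 0.11, -0.15], [-0.2, 4.0, 0.2], 0.0],
[[-0.41, 0.0, -0.15], [0.0, 5.0, -0.0], 0.0],
[[-0.41, -0.0, -0.15], [-0.0, 5.0, -0.0], 0.0],
[[-0.41, -0.0, -0.15], [0.0, 5.0, 0.0], 0.0],
[[-0.41, -0.0, -0.15], [-0.0, 5.0, 0.0], 0.0],
[(13, [282.4, 233.7], [590.1, 60.4, 98.0], 24.1), (25, [258.6, 239.5], [631.6, 21.9, 98.0], -13.7)]
```

Emit:
apply_moves(increments=[[[-0.4,0.1,-0.15],[0,4,0],0],[[-0.4,0,-0.15],[0,5,0],0],[[-0.4,0,-0.15],[0,5,0],0],[[-0.4,0,-0.15],[0,5,0],0],[[-0.4,0,-0.15],[0,5,0],0]])

```text
t: 9.85
eef_pos: [505.2, 19.8, 90.1]
tcp_rot: [-1.563, -0.004, -1.533]
ft_force: [0.6, -1.5, -1.3]
opening: 0.003
```

```bash
python3 - <<'E'
from h import *
where(); plan(arc([-180,-184,-188,-192,-195],z=89))
c=read_camera('scene'); print(blobs(c)['orange'])
E
```

```text
contact-peg theta -175.87204583670297 r 45.11214512164144 z 90.10765030719323 yaw -87.85560178267384 F [ 0.6 -1.5 -1.3]
[[-0.33, 0.11, -0.16], [-0.4, 2.1, 0.2], 0.0],
[[-0.33, -0.0, -0.12], [0.0, 4.0, 0.0], 0.0],
[[-0.33, -0.0, -0.12], [0.0, 4.0, -0.0], 0.0],
[[-0.33, -0.0, -0.12], [-0.0, 4.0, 0.0], 0.0],
[[-0.24, 0.0, -0.09], [0.0, 3.0, -0.0], 0.0],
[(12, [274.1, 232.2], [594.4, 41.4, 98.0], -0.7), (24, [258.5, 239.5], [631.8, 21.8, 98.0], -13.7)]
```

Emit:
apply_moves(increments=[[[-0.3,0.1,-0.15],[0,2,0],0],[[-0.3,0,-0.12],[0,4,0],0],[[-0.3,0,-0.12],[0,4,0],0],[[-0.3,0,-0.12],[0,4,0],0],[[0,0,0],[0,0,0],0]])

```text
t: 10.52
eef_pos: [501.0, 31.4, 89.8]
tcp_rot: [-1.561, -0.003, -1.767]
ft_force: [0.3, 0.3, 0.6]
opening: 0.004
```

```bash
cat >> h.py <<'E'
def view(name):
    c=read_camera('scene'); d=read_camera('top')
    for n,x in(('scene',c),('top',d)):
        b=blobs(x); print(n,b['orange'],b['green'])
        for t in('notch','key','peg','hub'): print(n,t,[w(q['point'],x).round(0).tolist() for q in nets.mark_of(x,t)[:1]])
    a=cv2.resize(c['img'][200:260,240:320],None,fx=7,fy=7,interpolation=cv2.INTER_CUBIC)
    cv2.imwrite('pics/'+name,a[:,:,::-1])
E
python3 - <<'E'
from h import *
where(); view('s6.png')
E
```

```text
contact-peg theta 169.85493460944758 r 45.52857285710488 z 89.76589651963559 yaw -101.23122752348577 F [0.3 0.3 0.6]
scene [(13, [269.7, 230.3], [593.6, 29.9, 98.0], -15.2), (31, [258.9, 239.0], [629.9, 21.7, 98.0], -14.1)] [(94, [295.6, 208.5], [508.9, 54.5, 110.0], 162.7)]
scene notch [[620.0, 23.0, 92.0]]
scene key [[672.0, -391.0, -0.0]]
scene peg [[507.0, 49.0, 122.0]]
scene hub [[546.0, 45.0, 107.0]]
top [(5, [276.0, 175.6], [624.0, 9.4, 98.0], -23.5)] []
top notch []
top key [[610.0, 19.0, 93.0]]
top peg []
top hub []
```

View pics/s6.png

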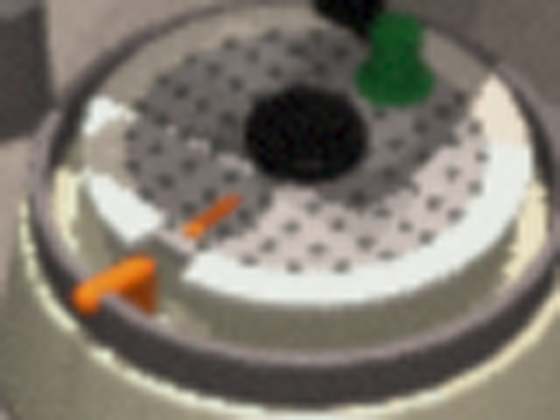

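The stripe now runs from (238,200) to (190,232) and the notch is at about (165,240), just short of the key, whose ridge runs from (150,263) to (80,298). I'll work out both angles.

```bash
python3 - <<'E'
from h import *
c=read_camera('scene')
f=lambda q: np.array(q)/7+[240,200]
A=lambda P: np.degrees(np.arctan2(P[:,1]-C[1],P[:,0]-C[0])).round(1)
for n,q,z in(('key ridge',[[150,263],[115,281],[80,298]],89.5),('stripe',[[237,201],[213,217],[190,232]],98),('notch mouth corners',[[160,215],[128,242],[205,260]],98),('hub',[[307,130]],107)):
    P=unproj(f(q),c,z); print(n,P.round(1).tolist(),A(P),np.hypot(*(P[:,:2]-C).T).round(0))
for a in(-20,-22,-24,-26,-28):
    e=np.array([np.cos(np.radians(a)),np.sin(np.radians(a))]); P=[[*(C+r*e),89.5] for r in(66,76,90)]
    print(a,((proj(P,c)-[240,200])*7).round(0).tolist())
E
```

```text
key ridge [[615.6, 20.2, 89.5], [628.2, 14.3, 89.5], [640.2, 8.3, 89.5]] [-18.2 -19.4 -20.4] [70. 83. 97.]
stripe [[584.4, 35.6, 98.0], [594.8, 32.3, 98.0], [604.6, 29.0, 98.0]] [-10.4 -12.1 -13.3] [35. 46. 57.]
notch mouth corners [[602.1, 16.6, 98.0], [618.1, 13.6, 98.0], [613.8, 39.4, 98.0]] [-25.7 -22.5  -2.3] [58. 74. 64.]
hub [[551.5, 44.5, 107.0]] [51.9] [3.]
-20 [[154.0, 254.0], [131.0, 269.0], [98.0, 289.0]]
-22 [[149.0, 251.0], [125.0, 264.0], [91.0, 284.0]]
-24 [[145.0, 247.0], [120.0, 260.0], [85.0, 279.0]]
-26 [[141.0, 243.0], [115.0, 255.0], [80.0, 273.0]]
-28 [[137.0, 239.0], [111.0, 251.0], [74.0, 268.0]]
```

The estimate is that the disc still needs about 5°. I'll advance slowly and look again.

Emit:
apply_moves(increments=[[[-0.1,0,-0.03],[0,1.2,0],0],[[-0.1,0,-0.03],[0,1.2,0],0],[[-0.1,0,-0.03],[0,1.2,0],0],[[-0.1,0,-0.03],[0,1.2,0],0],[[0,0,0],[0,0,0],0]])

```text
t: 11.7
eef_pos: [500.7, 35.4, 89.7]
tcp_rot: [-1.561, -0.002, -1.86]
ft_force: [-0.4, -1.5, 0.3]
opening: 0.004
```

```bash
cat >> h.py <<'E'
def orange_axes(c):
    """fitted line direction (world, at its height) of stripe and key blobs"""
    im=c['img']; hsv=cv2.cvtColor(im,cv2.COLOR_RGB2HSV).astype(int); H,S,V=hsv[...,0],hsv[...,1],hsv[...,2]
    m=((H<20)&(S>110)&(V>90)).astype(np.uint8); m[:215]=0; m[248:]=0; m[:,:245]=0; m[:,320:]=0
    k,L,st,ce=cv2.connectedComponentsWithStats(m,connectivity=8)
    print([(st[i].tolist(),ce[i].round(1).tolist()) for i in range(1,k)])
E
python3 - <<'E'
from h import *
where(); c=read_camera('scene'); b=blobs(c); print(b['orange'],b['green']); orange_axes(c)
a=cv2.resize(c['img'][200:260,240:320],None,fx=7,fy=7,interpolation=cv2.INTER_CUBIC)
cv2.imwrite('pics/s7.png',a[:,:,::-1])
E
```

```text
contact-peg theta 165.02164836410427 r 44.870537086386406 z 89.71070588125986 yaw -106.5782545392826 F [-0.4 -1.5  0.3]
[(12, [268.8, 229.6], [592.3, 26.8, 98.0], -19.3), (33, [258.7, 238.9], [629.8, 21.3, 98.0], -14.4)] [(93, [296.7, 209.0], [509.4, 57.5, 110.0], 158.6)]
[([265, 227, 8, 6, 22], [268.5, 229.6]), ([250, 236, 13, 9, 77], [256.8, 240.3])]
```

View pics/s7.png

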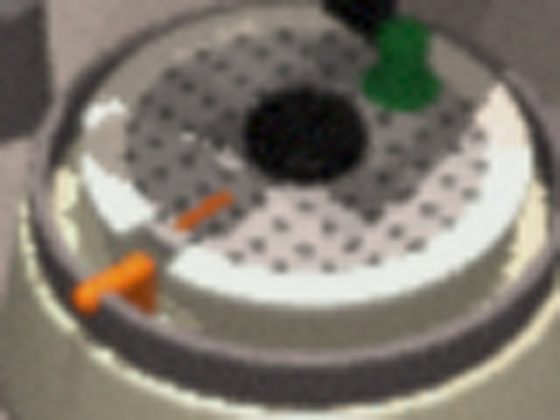

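The stripe line, from (230,197) to (178,227), now extends onto the key ridge raised to disc height, to within about 1–2 px. The notch corners also straddle the key. I'll back off, lift, and confirm with an unobstructed look.

Emit:
apply_moves(increments=[[[0.5,0,0],[0,0,0],0],[[0.5,0,0],[0,0,0],0],[[0,-2.5,0],[0,0,0],0],[[0,-3,0],[0,0,0],0],[[2,-3,0],[0,0,0],0]])

```text
t: 12.38
eef_pos: [490.0, 6.3, 175.0]
tcp_rot: [-1.565, -0.002, -1.859]
ft_force: [0.1, 0.1, -0.1]
opening: 0.005
```

```bash
python3 - <<'E'
from h import *
acc={}; imgs={'scene':[],'top':[]}
for n in('scene','top')*3:
    c=read_camera(n); imgs[n].append(c['img'].astype(float))
    for t in('notch','key','hub'):
        for q in nets.mark_of(c,t)[:2]:
            p=w(q['point'],c)
            if np.hypot(*(p[:2]-C))<100: acc.setdefault((n,t),[]).append(p.round(0).astype(int).tolist())
for k,v in acc.items(): print(k,v)
c=read_camera('scene'); a=np.mean(imgs['scene'],0).astype(np.uint8); c['img']=a; print(blobs(c))
a=cv2.resize(a[205:255,243:313],None,fx=11,fy=11,interpolation=cv2.INTER_CUBIC)
# hub-based pixel correction
hub=np.array(blobs(c)['black'][0][1]); 
cyl=[[*(C+r*np.array([np.cos(s),np.sin(s)])),z] for s in np.linspace(0,6.28,60) for r in (21,) for z in(98,107)]
M=np.zeros((420,560),np.uint8); cv2.fillConvexPoly(M,cv2.convexHull((proj(cyl,c)).round().astype(np.int32)),1); vv,uu=np.nonzero(M)
hullc=np.array(cv2.minEnclosingCircle(proj(cyl,c).astype(np.float32))[0]); sh=hub-np.array([uu.mean(),vv.mean()]); print('shift px',sh)
for ang,col in((-22,(0,0,255)),(-24,(0,255,0)),(-26,(255,0,255))):
    e=np.array([np.cos(np.radians(ang)),np.sin(np.radians(ang))])
    for r0,r1,z in((25,64,98),(66,95,89.5)):
        q=((proj([[*(C+r*e),z] for r in(r0,r1)],c)+sh+0.5-[243,205])*11).round().astype(int); cv2.line(a,tuple(map(int,q[0])),tuple(map(int,q[1])),col,1,cv2.LINE_AA)
cv2.imwrite('pics/s8.png',a[:,:,::-1]); where()
E
```

```text
('scene', 'key') [[611, 13, 92], [614, 13, 88], [615, 14, 90]]
('scene', 'hub') [[550, 40, 105], [549, 42, 106], [550, 45, 105]]
('top', 'key') [[612, 15, 91], [616, 17, 91], [611, 16, 91]]
('scene', 'notch') [[621, 19, 90], [549, 43, 108], [618, 18, 90]]
{'orange': [(11, [268.6, 229.6], [592.7, 26.5, 98.0], -19.5), (33, [258.8, 238.9], [629.8, 21.3, 98.0], -14.4)], 'green': [(87, [296.7, 209.2], [510.3, 57.9, 110.0], 157.6)], 'black': [(173, [282.9, 219.0], [552.0, 42.3, 105.0], 4.8)]}
shift px [-0.35581395 -0.27131783]
contact-peg theta -161.90620224186844 r 56.77080140981004 z 174.22287582544507 yaw -106.5594952832979 F [ 0.5 -0.1 -0.4]
```

View pics/s8.png

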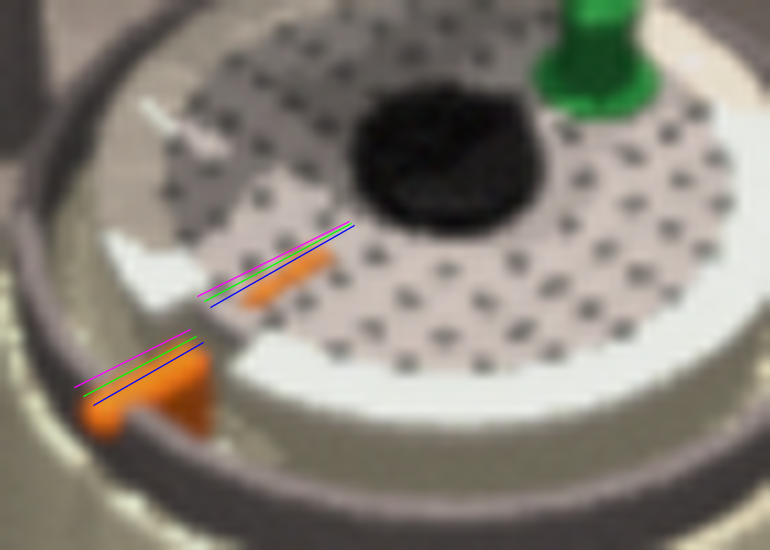

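The finer crop shows the stripe line, from (335,258) to (245,300), reaching the key a little short of its ridge. The networks agree: notch −18.5°, key −23.6°. I'll compute the disc angle from the long peg-to-stripe baseline, and the key angle from the top camera.

```bash
python3 - <<'E'
from h import *
c=read_camera('scene'); d=read_camera('top')
# pixel (i) centre maps to (i-x0+0.5)*11-0.5 in crop
g=lambda q:(np.array(q,float)+.5)/11-.5+[243,205]
ang=lambda a,b: np.degrees(np.arctan2(b[1]-a[1],b[0]-a[0]))
S=unproj([g([290,279])],c,98)[0]; S2=np.array([592.7,26.5,98])
for y in (76,80,84):
    B=unproj([g([597,y])],c,98)[0]; print('peg base',B.round(1),'notch angle',ang(B,S).round(1),ang(B,S2).round(1), 'mid-derived centre', (B+(S-B)/np.linalg.norm(S-B)*46).round(1))
D=cv2.imread('pics/top0.png')[:,:,::-1].copy(); D2=d['img']
for z in(89.5,):
    for n,im in(('top0',D),('now',D2)):
        hsv=cv2.cvtColor(im,cv2.COLOR_RGB2HSV).astype(int); H,Sa,V=hsv[...,0],hsv[...,1],hsv[...,2]
        m=(H<20)&(Sa>70)&(V>60); m[:165]=0;m[205:]=0;m[:,:235]=0;m[:,300:]=0
        k,L,st,ce=cv2.connectedComponentsWithStats(m.astype(np.uint8),connectivity=8)
        for i in range(1,k):
            wt=(L==i)*(Sa-40.); v,u=np.mgrid[:420,:560]; q=[(u*wt).sum()/wt.sum(),(v*wt).sum()/wt.sum()]
            P=unproj([q],d,z)[0]; print(n,st[i,4],np.round(q,2),P.round(1),'about C',ang(C,P).round(1))
# top0 hub and white-ring centre, peg
g0=cv2.cvtColor(D,cv2.COLOR_RGB2GRAY)[165:240,230:305]
hsv=cv2.cvtColor(D,cv2.COLOR_RGB2HSV).astype(int); v,u=np.mgrid[:420,:560]
m=(hsv[...,2]<75)&(abs(u-267)<10)&(abs(v-200)<10); P=unproj([[u[m].mean(),v[m].mean()]],d,105)[0]; print('hub top',m.sum(),P.round(1))
# panel: dark/grey pixels; knob
cv2.imwrite('pics/t9.png',cv2.resize(D[160:255,225:310],None,fx=7,fy=6.3,interpolation=cv2.INTER_CUBIC)[:,:,::-1])
E
```

```text
peg base [504.6  56.1  98. ] notch angle -17.9 -18.6 mid-derived centre [548.3  42.   98. ]
peg base [505.8  56.7  98. ] notch angle -18.4 -19.2 mid-derived centre [549.4  42.1  98. ]
peg base [507.   57.3  98. ] notch angle -19.0 -19.7 mid-derived centre [550.5  42.3  98. ]
top0 23 [276.45 174.22] [630.3   8.2  89.5] about C -22.7
top0 8 [249.26 201.2 ] [551.1  90.1  89.5] about C 88.1
now 225 [248.55 187.79] [591.5  91.6  89.5] about C 49.7
now 1177 [275.7 189.8] [583.1  11.5  89.5] about C -42.2
hub top 105 [549.8  40.8 105. ]
```

The disc is at about −18.7° and the key at −22 to −23°, so I'll push about 3° further.

```bash
python3 - <<'E'
from h import *
y=-108
T=lambda off,z: (arc([162.2],z,off)[0][0],y)
print(T(19,90)); plan([T(31,140),T(31,105),T(31,90),T(25,90),T(21,90),T(20,90),T(19,90)])
E
```

```text
((np.float64(499.89383713956266), np.float64(37.97152556620224), 90), -108)
[[-2.14, 3.41, -0.02], [-0.3, 1.4, 0.1], 0.0],
[[-0.0, 3.5, -0.0], [0.0, 0.0, 0.0], 0.0],
[[-0.0, 1.5, -0.0], [0.0, 0.0, 0.0], 0.0],
[[-0.6, -0.0, -0.0], [0.0, 0.0, 0.0], 0.0],
[[-0.4, -0.0, -0.0], [0.0, 0.0, 0.0], 0.0],
[[-0.1, -0.0, -0.0], [0.0, 0.0, 0.0], 0.0],
[[-0.1, -0.0, -0.0], [0.0, 0.0, 0.0], 0.0],
```

Emit:
apply_moves(increments=[[[-2.1,3.4,0],[0,1.4,0],0],[[0,3.5,0],[0,0,0],0],[[0,1.0,0],[0,0,0],0],[[0,0.3,0],[0,0,0],0],[[0,0,0],[0,0,0],0]])

```text
t: 14.35
eef_pos: [498.3, 26.1, 92.1]
tcp_rot: [-1.561, -0.002, -1.886]
ft_force: [0.4, -0.4, -0.1]
opening: 0.006
```

```bash
python3 - <<'E'
from h import *
y=-108
T=lambda off,z: (arc([162.2],z,off)[0][0],y)
where(); plan([T(23,90),T(21,90),T(20,90),T(19,90)])
E
```

```text
contact-peg theta 177.24719580702754 r 45.3978655386061 z 92.14948488147803 yaw -108.03955973109457 F [ 0.4 -0.4 -0.1]
[[-0.78, 0.21, -0.21], [-0.5, -0.0, 0.1], 0.0],
[[-0.2, -0.0, -0.0], [0.0, 0.0, 0.0], 0.0],
[[-0.1, -0.0, -0.0], [0.0, 0.0, 0.0], 0.0],
[[-0.1, -0.0, -0.0], [0.0, 0.0, 0.0], 0.0],
```

Emit:
apply_moves(increments=[[[-0.5,0.2,-0.2],[0,0,0],0],[[-0.3,0,0],[0,0,0],0],[[-0.2,0,0],[0,0,0],0],[[-0.15,0,0],[0,0,0],0],[[0,0,0],[0,0,0],0]])

```text
t: 14.98
eef_pos: [500.8, 38.1, 91.9]
tcp_rot: [-1.558, -0.001, -1.886]
ft_force: [0.7, -0.2, -0.6]
opening: 0.002
```

```bash
cat > m.py <<'E'
from h import *
where(); ims=[read_camera('scene') for _ in range(4)]; c=ims[-1]; c['img']=np.mean([i['img'].astype(float) for i in ims],0).astype(np.uint8)
b=blobs(c); print(b['orange'],b['green'])
G=np.array(b['green'][0][2])
E
python3 m.py; python3 -c "
from h import *
plan([(arc([162.2],90,19)[0][0],-108)])"
```

```text
contact-peg theta 161.63385388927887 r 45.1145470991291 z 91.89058440956576 yaw -108.03760266755907 F [ 0.7 -0.2 -0.6]
[(13, [267.8, 229.0], [591.8, 23.9, 98.0], -22.9), (33, [258.7, 238.9], [629.8, 21.3, 98.0], -14.4)] [(90, [297.4, 209.8], [511.4, 60.2, 110.0], 154.2)]
[[0.04, 0.19, -0.08], [-0.7, -0.0, 0.1], 0.0],
```

The stripe and peg both turned 3.4°, so the disc is now at about −22°. I'll retreat and take a confirming look.

Emit:
apply_moves(increments=[[[0.5,0,0],[0,0,0],0],[[0.5,0,0],[0,0,0],0],[[0,-2.5,0],[0,0,0],0],[[0,-3,0],[0,0,0],0],[[1.5,-2,0],[0,0,0],0]])

```text
t: 15.8
eef_pos: [491.0, 13.3, 167.6]
tcp_rot: [-1.562, -0.002, -1.886]
ft_force: [-0.4, -0.5, -0.1]
opening: 0.001
```

```bash
cat >> m.py <<'E'
a=cv2.resize(c['img'][205:255,243:313],None,fx=11,fy=11,interpolation=cv2.INTER_CUBIC)
cv2.imwrite('pics/s9.png',a[:,:,::-1])
for t in('notch','key','hub'): print(t,[w(q['point'],i).round(0).tolist() for i in ims for q in nets.mark_of(i,t)[:1]])
plan([((549.5,42,150),-108),((549.5,42,110),-108),((549.5,42,96),-108)])
E
python3 m.py
```

```text
contact-peg theta -168.62293088532604 r 53.65872023811118 z 167.61931101537667 yaw -108.0439496808587 F [-0.4 -0.5 -0.1]
[(10, [267.4, 229.4], [593.3, 23.7, 98.0], -22.4), (33, [258.7, 238.9], [629.8, 21.3, 98.0], -14.4)] [(86, [297.5, 210.1], [512.3, 60.9, 110.0], 152.8)]
notch [[619.0, 15.0, 86.0], [550.0, 41.0, -2.0], [618.0, 13.0, 90.0], [619.0, 14.0, 93.0]]
key [[612.0, 11.0, 87.0], [614.0, 16.0, 89.0], [613.0, 15.0, 92.0]]
hub [[550.0, 45.0, 108.0], [547.0, 44.0, 108.0], [549.0, 44.0, 107.0], [551.0, 43.0, 108.0]]
[[-4.53, 1.67, 4.67], [-0.5, -0.1, 0.1], 0.0],
[[-0.0, 4.0, -0.0], [0.0, 0.0, 0.0], 0.0],
[[-0.0, 1.4, -0.0], [0.0, 0.0, 0.0], 0.0],
```

View pics/s9.png

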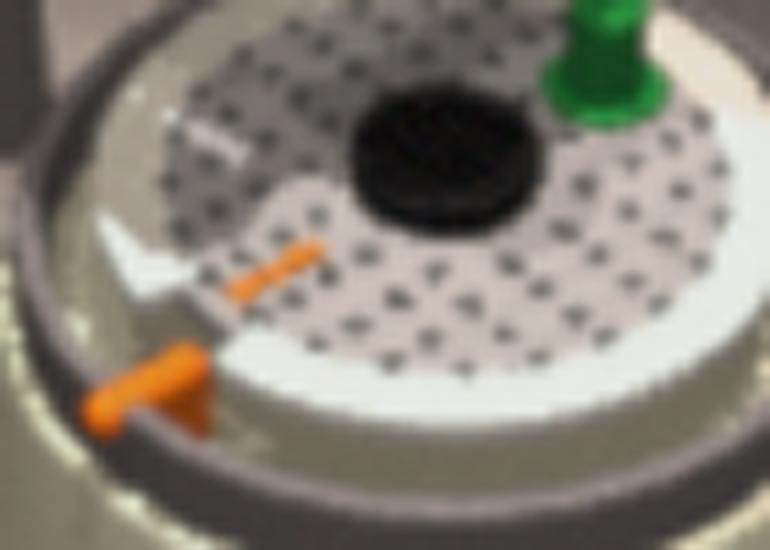

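```bash
cat > k.py <<'E'
from h import *
ims=[read_camera('scene') for _ in range(5)]; c=ims[-1]; I=np.mean([i['img'].astype(float) for i in ims],0)
f=I[...,0]-I[...,2]
def render(geom):
    ss=8; M=np.zeros((60*ss,80*ss),np.uint8)   # region v200..260,u240..320
    for P in geom:
        q=((proj(P,c)-[240,200]+.5)*ss).astype(np.float32); cv2.fillConvexPoly(M,cv2.convexHull(q.round().astype(np.int32)),255)
    return cv2.GaussianBlur(cv2.resize(M,(80,60),interpolation=cv2.INTER_AREA),(0,0),.6)/255.
def frame(a):
    e=np.array([np.cos(np.radians(a)),np.sin(np.radians(a))]); return e,np.array([-e[1],e[0]])
def key(a,ro,zb,ctr=C):
    e,n=frame(a); return [[[*(ctr+r*e+5*np.cos(s)*n),z] for r in(66,ro) for s,z in [(s,84.5+5*np.sin(s)) for s in np.linspace(0,np.pi,13)]+[(0,zb),(np.pi,zb)]]]
def stripe(a,r0,r1,wd,ctr=C):
    e,n=frame(a); return [[[*(ctr+r*e+k*wd/2*n),98] for r in(r0,r1) for k in(-1,1)]]
from scipy.optimize import minimize
D=f[200:260,240:320]
def cost(p,gen,box,ret=False):
    u0,u1,v0,v1=[int(x) for x in box]; m=render(gen(p))[v0-200:v1-200,u0-240:u1-240]; d=D[v0-200:v1-200,u0-240:u1-240]
    A=np.c_[m.ravel(),np.ones(m.size)]; s,r,*_=np.linalg.lstsq(A,d.ravel(),rcond=None); return float(((A@s-d.ravel())**2).mean())
for ctr in (C,C+[1.5,0],C+[0,1.5],C-[0,1.5]):
    kb=min(((cost((a,ro,zb),lambda p:key(*p,ctr=ctr),(248,264,232,247)),a,ro,zb) for a in np.arange(-28,-15,.5) for ro in(88,91,94,98) for zb in(70,76,82)))
    sb=min(((cost((a,r0,r1,wd),lambda p:stripe(*p,ctr=ctr),(260,278,223,236)),a,r0,r1,wd) for a in np.arange(-28,-15,.5) for r0 in(29,32,35,38) for r1 in(50,54,58) for wd in(3,4)))
    print(ctr,'key',np.round(kb,2),'stripe',np.round(sb,2))
E
python3 k.py
```

```text
[549.5  42. ] key [688.28 -24.    94.    82.  ] stripe [ 46.67 -23.5   35.    58.     4.  ]
[551.  42.] key [617.16 -24.    94.    82.  ] stripe [ 57.46 -24.    32.    58.     4.  ]
[549.5  43.5] key [754.01 -25.    94.    82.  ] stripe [ 74.18 -25.    35.    58.     4.  ]
[549.5  40.5] key [634.77 -22.5   94.    82.  ] stripe [ 42.43 -21.5   35.    58.     4.  ]
```

The rendered-model fit puts the key at −24° and the stripe at −23.5°. They agree within 1° whatever centre I assume, against a tolerance of about 3°, so the disc is aligned. Now I'll go over the hub and press gently.

Emit:
apply_moves(increments=[[[-2.3,0,2.3],[-0.5,0,0],0],[[-2.3,1.7,2.3],[0,0,0],0],[[0,2.5,0],[0,0,0],0],[[0,1.5,0],[0,0,0],0],[[0,0,0],[0,0,0],0]])

```text
t: 17.48
eef_pos: [551.0, 43.5, 108.6]
tcp_rot: [-1.57, -0.002, -1.887]
ft_force: [0.2, -1.1, -0.7]
opening: 0.004
```

```bash
python3 -c "
from h import *
plan([((549.5,42,98),-108)]); print(readout.state()['ft_force'])"
```

```text
[[0.18, 1.06, -0.09], [-0.1, -0.1, 0.1], 0.0],
[ 0.23686092 -1.10570878 -0.6867801 ]
```

Emit:
apply_moves(increments=[[[0.2,0.4,-0.1],[0,0,0],0],[[0,0.4,0],[0,0,0],0],[[0,0.2,0],[0,0,0],0],[[0,0.2,0],[0,0,0],0],[[0,0.2,0],[0,0,0],0]])

```text
t: 18.1
eef_pos: [550.0, 41.3, 96.1]
tcp_rot: [-1.566, -0.001, -1.888]
ft_force: [-0.2, -0.0, 0.0]
opening: 0.005
```

Emit:
apply_moves(increments=[[[0,0.1,0],[0,0,0],0],[[0,0.1,0],[0,0,0],0],[[0,0.1,0],[0,0,0],0],[[0,0.1,0],[0,0,0],0],[[0,0.1,0],[0,0,0],0]])

```text
t: 18.73
eef_pos: [550.1, 41.3, 90.8]
tcp_rot: [-1.566, -0.001, -1.888]
ft_force: [0.5, -0.3, 0.2]
opening: 0.005
```

Emit:
apply_moves(increments=[[[0,0.08,0],[0,0,0],0],[[0,0.08,0],[0,0,0],0],[[0,0.08,0],[0,0,0],0],[[0,0.08,0],[0,0,0],0],[[0,0.08,0],[0,0,0],0]])

```text
t: 19.35
eef_pos: [550.1, 41.3, 86.5]
tcp_rot: [-1.566, -0.001, -1.888]
ft_force: [0.2, 1.0, 0.3]
opening: 0.002
```

Emit:
apply_moves(increments=[[[0,0.08,0],[0,0,0],0],[[0,0.08,0],[0,0,0],0],[[0,0.08,0],[0,0,0],0],[[0,0.08,0],[0,0,0],0],[[0,0,0],[0,0,0],0]])

```text
t: 19.98
eef_pos: [550.1, 41.3, 83.3]
tcp_rot: [-1.566, -0.0, -1.888]
ft_force: [-0.4, -0.2, 1.4]
opening: 0.005
```

Emit:
apply_moves(increments=[[[0,0.08,0],[0,0,0],0],[[0,0.08,0],[0,0,0],0],[[0,0.08,0],[0,0,0],0],[[0,0,0],[0,0,0],0],[[0,0,0],[0,0,0],0]])

```text
t: 20.6
eef_pos: [550.2, 41.3, 82.3]
tcp_rot: [-1.565, -0.0, -1.888]
ft_force: [0.2, -0.1, 1.5]
opening: 0.004
```

```bash
sed '/^a=/,$d' m.py > m2.py; python3 m2.py; python3 -c "
from h import *
for i in range(4): print(readout.state()['ft_force'].round(1)); read_camera('scene')"
```

```text
contact-peg theta 69.17943187267288 r 18.59345487356971 z 82.26950076163013 yaw -108.1490754700711 F [ 0.2 -0.1  1.5]
[(13, [267.5, 229.7], [594.0, 24.3, 98.0], -21.4), (29, [258.7, 239.1], [630.5, 21.7, 98.0], -14.0)] [(91, [297.4, 210.7], [514.3, 61.7, 110.0], 150.4)]
[-0.4 -0.6  1. ]
[ 0.7 -0.2  2.5]
[ 0.1 -0.5  1.3]
[-0.8 -0.4  1.8]
```

Contact is at TCP z ≈ 83. I'll press on in small steps.

Emit:
apply_moves(increments=[[[0,0.12,0],[0,0,0],0],[[0,0.12,0],[0,0,0],0],[[0,0.12,0],[0,0,0],0],[[0,0.12,0],[0,0,0],0],[[0,0.12,0],[0,0,0],0]])

```text
t: 21.62
eef_pos: [550.3, 41.3, 78.1]
tcp_rot: [-1.564, 0.0, -1.887]
ft_force: [-2.6, 1.3, 7.6]
opening: 0.009
```

```bash
python3 m2.py
```

```text
contact-peg theta 68.93774709295268 r 18.618956172394103 z 78.14047020196979 yaw -108.14218399859966 F [-2.6  1.3  7.6]
[(14, [267.4, 231.0], [598.1, 26.3, 98.0], -17.7), (31, [258.8, 239.0], [630.0, 21.6, 98.0], -14.1)] [(88, [297.4, 211.8], [518.0, 63.4, 110.0], 145.4)]
```

Emit:
apply_moves(increments=[[[0,0.12,0],[0,0,0],0],[[0,0.12,0],[0,0,0],0],[[0,0.12,0],[0,0,0],0],[[0,0.12,0],[0,0,0],0],[[0,0,0],[0,0,0],0]])

```text
t: 22.45
eef_pos: [550.2, 41.3, 75.0]
tcp_rot: [-1.563, 0.0, -1.887]
ft_force: [-0.9, -0.7, 0.1]
opening: 0.003
```

```bash
python3 m2.py
```

```text
contact-peg theta 69.07215136362369 r 18.628458871341266 z 75.01792174870283 yaw -108.12660260409714 F [-0.9 -0.7  0.1]
[(13, [267.3, 232.0], [601.2, 27.7, 98.0], -15.4), (30, [258.9, 239.0], [630.0, 21.8, 98.0], -14.0)] [(88, [297.4, 212.8], [521.5, 64.9, 110.0], 140.2)]
```

The disc has gone down about 8 mm, well past the 2.5 mm key-strike depth, so the notch has engaged. I'll continue to the stop.

Emit:
apply_moves(increments=[[[0,0.1,0],[0,0,0],0],[[0,0.1,0],[0,0,0],0],[[0,0.1,0],[0,0,0],0],[[0,0.1,0],[0,0,0],0],[[0,0.1,0],[0,0,0],0]])

```text
t: 23.28
eef_pos: [550.4, 41.3, 73.1]
tcp_rot: [-1.561, 0.0, -1.887]
ft_force: [-5.4, 0.9, 17.2]
opening: 0.006
```

```bash
python3 m2.py
```

```text
contact-peg theta 68.67136026993131 r 18.646658524196926 z 73.10930787159948 yaw -108.12251451586786 F [-5.4  0.9 17.2]
[(12, [267.5, 232.5], [602.4, 28.8, 98.0], -13.9), (30, [258.9, 239.0], [630.0, 21.7, 98.0], -14.1)] [(87, [297.3, 213.4], [523.5, 65.6, 110.0], 137.2)]
```

Emit:
apply_moves(increments=[[[0,0.12,0],[0,0,0],0],[[0,0.12,0],[0,0,0],0],[[0,0.12,0],[0,0,0],0],[[0,0,0],[0,0,0],0],[[0,-0.2,0],[0,0,0],0]])

```text
t: 24.1
eef_pos: [550.4, 41.3, 75.4]
tcp_rot: [-1.559, 0.001, -1.887]
ft_force: [-0.5, 0.4, 0.0]
opening: 0.002
```

```bash
python3 m2.py; python3 -c "
from h import *
c=read_camera('scene'); e=np.array([np.cos(np.radians(-23.5)),np.sin(np.radians(-23.5))])
print([proj([[*(C+46*e),z]],c).round(2).tolist() for z in(98,95.5,90,89,88)])"
```

```text
contact-peg theta 68.69135463982242 r 18.665024023725614 z 75.36593847490325 yaw -108.10268471839302 F [-0.5  0.4  0. ]
[(13, [267.5, 232.3], [601.9, 28.5, 98.0], -14.3), (30, [258.9, 239.0], [630.0, 21.7, 98.0], -14.0)] [(85, [297.3, 213.3], [523.1, 65.5, 110.0], 137.8)]
[[[267.74, 228.95]], [[267.74, 229.75]], [[267.73, 231.51]], [[267.73, 231.82]], [[267.73, 232.14]]]
```

Force rose to 17 N with no further motion, and the shifts (stripe 3.0 px, peg 3.3 px) match the 3.2 px expected for 10 mm. I'll lift straight up, move clear and check.

Emit:
apply_moves(increments=[[[0,-2,0],[0,0,0],0],[[0,-4,0],[0,0,0],0],[[0,-5,0],[0,0,0],0],[[4,-3,-4],[0,0,0],0],[[4,0,-4],[0,0,0],0]])

```text
t: 24.98
eef_pos: [449.4, -9.0, 215.9]
tcp_rot: [-1.561, -0.0, -1.884]
ft_force: [0.1, -1.8, -0.7]
opening: 0.008
```

```bash
python3 m.py | head -5; python3 k.py | head -1; python3 - <<'E'
from h import *
c=read_camera('scene')
for t in ['disc','hub','peg','notch','shaker_white','shaker_grey']: print(t,[w(q['point'],c).round(0).tolist() for q in nets.mark_of(c,t)[:1]])
E
```

```text
contact-peg theta -160.7691601673951 r 99.84614343781901 z 215.8592105935066 yaw -107.96222758483279 F [ 0.1 -1.8 -0.7]
[(11, [267.1, 232.7], [603.3, 28.1, 98.0], -14.3), (30, [258.6, 239.0], [630.2, 21.2, 98.0], -14.3)] [(85, [297.4, 213.1], [522.2, 65.3, 110.0], 139.0)]
notch [[617.0, 11.0, 78.0], [619.0, 15.0, 82.0], [618.0, 13.0, 80.0], [616.0, 12.0, 81.0]]
key [[616.0, 11.0, 90.0], [614.0, 14.0, 90.0], [613.0, 12.0, 89.0], [612.0, 11.0, 89.0]]
hub [[548.0, 45.0, 98.0], [549.0, 44.0, 97.0], [508.0, 59.0, 115.0], [546.0, 43.0, 95.0]]
[549.5  42. ] key [701.56 -24.    94.    82.  ] stripe [538.36 -15.5   38.    58.     4.  ]
disc [[546.0, 40.0, 86.0]]
hub [[550.0, 42.0, 96.0]]
peg [[509.0, 60.0, 111.0]]
notch [[618.0, 14.0, 82.0]]
shaker_white [[637.0, 178.0, -3.0]]
shaker_grey [[488.0, -121.0, 3.0]]
```

View pics/s9.png

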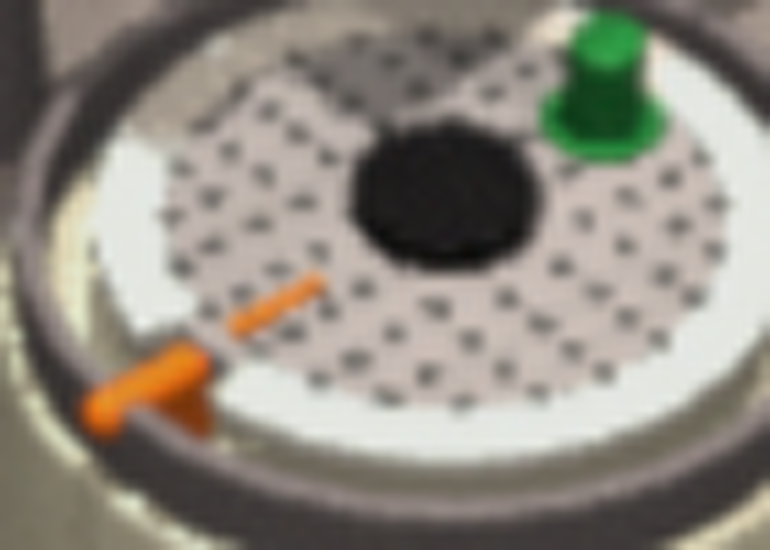

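The last picture shows the disc sunk level, with the key seated in the notch at (190,365) and the stripe in line with it. The hand is clear, so I'm handing in.

```bash
python3 -c "
from h import *
print(env.job_done())"
```

```text
the job is handed in; nothing more can be done
None
```

The disc is turned to the key and pressed home, and I handed the job in at about 26 s of the 61 s allowed. With the closed fingertip I pushed the green peg about 114° clockwise, seen from above, until the notch met the key. I then pressed the black hub down to its stop in small steps and took the hand away.

**Alignment before pressing:** a model fit in the scene camera put the key at −24° and the notch stripe at −23.5°. Rougher estimates by eye and from the networks differed by up to about 2° either way, inside the roughly 3° of play.

**Pressing:** force stayed around 7–8 N on the way down and reached 17 N at the stop, where motion ended. The stripe and peg moved 3.0–3.3 px in the picture, against 3.2 px expected for the full 10 mm. I did not measure the flush fit at the rim more finely than that.

**After retreat:** the networks put the hub top at 95–98 mm (expected 97) and the notch at 78–82 mm (expected 82). The picture showed the key seated in the notch. Both shakers were where they started. I did not re-measure the cup, jar, cans or spatula, but the arm never went near them.

**Off or disagreeing:**
- **Fingertip height:** the closed tip sits about 20 mm or more above the reported TCP, so the first push passed over the peg without touching it. I lowered the tool and repeated it.
- **Final stripe fit:** the last automatic fit reported −15.5°, but it assumes the disc's old height, so I disregarded it.

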